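Pull apart nested pipe reducers and sort them into the fitter's case

TASK

Three pipe reducers are pushed tightly into one another in the leaning stand under the little work lamp. Pull out the small white one first, leaving the grey one where it is, and put it into the narrow compartment of the black case; then pull out the medium grey one and put it into the wide compartment, and shut the blue lid completely. The large orange one stays clamped in the stand, and do not shift the screwdriver, bulb and tape that lie around.

Things in the scene. Friction and masses are not known exactly. Their poses are not given: they have to be found in the camera images.
- stand: fixed dark steel plate 170 x 110 x 12 mm, blue cheeks clamping the large orange reducer. Origin on the worktop; plate x -55 to +115, y -55 to +55 mm in its frame. The nested stack's axis lies in its x-z plane and leans 26 degrees to its -x: upwards (-0.438, 0, 0.899). A lamp hangs above, on a mast at x +103: head x +30 to +115, y -30 to +30, z +247 to +265 mm. Cheeks end 18 mm below the orange rim.
- large_rim (a point): centre of the mouth of the large orange reducer, on the stack axis, 73 mm above the worktop; its flat rim face is 64 mm across, the bore 45 mm, 26 mm deep.
- medium_reducer: loose grey plastic reducer, 100 g, 56 mm long: spigot 42 mm diameter, 22 mm long (in the orange bore), then collar 50 mm diameter (51 at its lower bead), 34 mm long, which stands free. Origin: centre of the spigot's end; z along the axis from spigot to collar. Sprung rubber pads in the orange bore hold it: 6 to 12 N along the axis draws it out; free after 22 mm.
- medium_mid (a point): middle of the grey reducer, on its axis, 28 mm from the spigot's end (6 mm above the collar's lower face).
- small_reducer: loose white plastic reducer, 50 g, 56 mm long: spigot 28 mm diameter, 22 mm long (in the grey one's bore, 31 mm wide, 24 deep), then collar 36 mm diameter, 34 mm long, free above the grey collar. Origin: centre of the spigot's end; z along the axis from spigot to collar. Sprung pads in the grey bore hold it, weaker than the orange's: 3 to 7 N along the axis; free after 22 mm.
- small_mid (a point): middle of the white reducer, on its axis, 28 mm from the spigot's end (6 mm above the collar's lower face).
- case: fixed black open case, 130 mm (x) x 216 mm (y) x 66 mm high, walls and floor 5 mm, origin on the worktop under its centre. A divider 4 mm thick, its top 59 mm above the worktop, runs along the case's x at y = +17 mm. Narrow compartment (white liner): y +19 to +103 mm; wide one (grey liner): y -103 to +15 mm; both x -60 to +60 mm.
- case_lid (a joint): angle of the blue lid, rad: 0 = shut, about 1.55 to 1.8 at the start (standing open). The lid is 6 mm thick, as large as the case, hinged along the case's far (+x) edge; its stiff hinge keeps it at any angle and yields to about 3 N at 100 mm from the hinge.
- case_lid_hinge (a point): middle of the hinge line (along the case's y), at case x = +65 mm and 66.5 mm above the worktop; the lid's underside passes through it.
- case_lid_handle (a point): grip of the small black knob on the lid's outer face, 100 mm from the hinge line, in the middle of the case's width, about 35 mm off the face.
- screwdriver: bystander: red-handled screwdriver lying on the worktop, 207 x 29 x 28 mm, origin under its centre.
- bulb: bystander: white bulb standing on its face, 51 x 51 x 58 mm, origin under its centre.
- black_tape: bystander: small black roll of tape lying flat, 55 x 53 x 19 mm, origin under its centre.
Mind the look-alikes: they are no part of the job. Leave any green or pink look-alike of the medium_reducer alone.

How it is judged:
On the way, in this order (a step that is already met when the one before it is completed fails the run):
1. the white reducer is in the narrow compartment, let go, while the grey one still sits in the orange one (x of small_mid in the frame of case between -0.06 and 0.06 m and y of small_mid in the frame of case between 0.021 and 0.103 m and z of small_mid in the frame of case between 0 and 0.052 m and linear speed of small_reducer below 0.03 m/s and contact force between the fingers and small_reducer below 0.1 N and distance between medium_mid and large_rim below 0.014 m), for 0.2 s.
2. the grey reducer is in the wide compartment, let go (x of small_mid in the frame of case between -0.06 and 0.06 m and y of small_mid in the frame of case between 0.021 and 0.103 m and z of small_mid in the frame of case between 0 and 0.052 m and x of medium_mid in the frame of case between -0.06 and 0.06 m and y of medium_mid in the frame of case between -0.103 and 0.013 m and z of medium_mid in the frame of case between 0 and 0.052 m and linear speed of medium_reducer below 0.03 m/s and contact force between the fingers and medium_reducer below 0.1 N), for 0.2 s.
At the end, for the whole second after the job is handed in: The white reducer's middle is inside the narrow compartment and the grey reducer's middle inside the wide one (standing or lying, middle less than 52 mm above the worktop and at least 2 mm from the divider), both let go and at rest (under 0.03 m/s), and the lid is shut to within 0.06 rad (all of step 2 and linear speed of small_reducer below 0.03 m/s and contact force between the fingers and small_reducer below 0.1 N and value of joint case_lid below 0.06 rad); the robot touches nothing.
It fails at once if the screwdriver is shifted by more than 3 cm (distance of screwdriver from where it was at the start of the episode above 0.03 m).
It fails at once if the bulb is shifted by more than 3 cm (distance of bulb from where it was at the start of the episode above 0.03 m).
It fails at once if the roll of tape is shifted by more than 3 cm (distance of black_tape from where it was at the start of the episode above 0.03 m).
It also fails if it takes over 72 s, if anything falls off the work surface, if the arm or the gripper's body presses on something with over 40 N, if the wrist force passes 120 N, or if a joint passes its speed limit or range.

ROBOT

A 6-joint arm with a two-finger parallel gripper is mounted at the origin on a cart in front of the work surface, level with it; the furniture and walls round the work are solid. World frame = base frame: x ahead of the robot, y to its left, z up, the work surface at z = 0. Lengths are in m, angles in rad, forces in N, time in s.
With the tool pointing down it reaches from about 0.35 to 0.925 m from the base axis. Payload 6.4 kg.
Tool frame: the origin (TCP) lies midway between the tips of the shut fingers; the grasp point (between the pads) lies 19 mm behind it; x points along the fingers, y is the direction in which the jaws open and shut, and the axes are right-handed (so a half turn about x gives the same grasp; the last joint's range is limited). The gripper opens to 85 mm and grips with 20 to 120 N. Pads are 22 mm wide; open, the fingers measure 114 mm over their backs; the gripper's body (76 mm by 85 mm) begins 54 mm behind the grasp point. The pads swing forward as they close: fully open they stand 13 mm farther back than shut.
Start: joints at [1.074, 0.245, 1.558, -0, 1.339, -0.174], TCP at [0.206, 0.616, 0.231] pointing down, gripper open.
Joint ranges: [-3.13, 3.13], [-1.02, 2.26], [0.13, 2.54], [-0.95, 4.09], [0.21, 2.88], [-2.74, 2.74]. Speed limits (rad/s): [2.57, 2.57, 3.14, 3.14, 3.14, 3.14].

INTERFACE

Orientations are given as a unit quaternion [x, y, z, w].
In Python, from bench import manip gives the robot as it stands.
- The arm moves only by the tool arm_command, never from a script. Its argument "steps" is a list of rows, each a list of 5 numbers: the shift along the tool's x, y, z in m, then the turn about the tool's x in rad, then the closure, from 0 (fully open) to 1 (shut). In form: [[tx, ty, tz, yaw, jaw], ...]. A call has 1 to 20 rows; each row is the pose to reach, as a shift and turn from the pose commanded when the call began, along the tool's axes at that moment; what a row does not reach only later rows make up. A row lasts 1/10 s, in which the tool goes at most 50 mm and 8.59 degrees, less where a joint would pass 70% of its speed; a pose out of reach is approached as far as the arm can. A call with a gripper value outside its range is refused whole. The fingers move at their own pace and stop on an object; the grip force is fixed at half the most. Time passes only in rows, so rows that repeat a pose let the fingers close. It gives the time, the measured TCP pose, the force and the opening at its end, in the units of the state.
- manip.sense(): the state, without advancing time (a new reading comes with each control period).
- manip.camera(name): name is "scene" or "side" or "wrist"; returns the picture (384x512x3 uint8, red, green, blue); there is no depth.
- manip.camera_info(name): a dict with "fovy" (degrees; the focal length in pixels is half the picture's height over the tangent of half this angle, whatever the lens; pixels are square), "cx", "cy" (the principal point, pixels), "extrinsics" (4x4, takes a point from world to camera coordinates); the wrist camera has in their place "tool_from_camera" (4x4, takes a point from camera to tool coordinates, whose origin is the TCP and whose axes are the tool frame's). Camera axes: x right, y down, z forward; pixel columns grow to the right and rows downward; lengths in m; the calibration is good to about 2 mm. A picture is of the moment at which its call begins: read the wrist's pose just before it. camera_info takes no time and is no camera call.
- manip.sign_off(): hands the job in, once; it reports no verdict.
The state is a dict: "t": time; "qpos": joint angles; "joint_velocities": joint speeds; "tau": joint torques, N m; "position": TCP position; "tcp_rot": TCP orientation; "ft_force": force on the tool from outside, world axes, zero at the start; "moment": the same for the moment, N m; "width": finger opening in m.
Only numpy, scipy, OpenCV 4.12 (cv2) and the standard library are available. Lean on these libraries where they do the work, as an engineer would, in place of code of your own. Each camera call takes 0.05 s, during which the arm holds its last target. There are 200 camera calls.

## Working session

There is one attempt and no reset: what is moved stays moved. The work goes in short steps, Python scripts to look and compute and a tool call to move; the robot and the scene stay as the last step left them, time stands still between calls to the robot, and variables do not carry over. Pictures are saved under pics/ and viewed, about 8 in all and at most 12, crops included, and the job is handed in when it is done.

Besides the shell and the picture viewer there is one more tool, called after "Request:" as a command line: name --pt "numbers of a row" for each row, then --argument value for the rest. arm_command: Moves the arm, as the interface text tells. Its arguments: {"type":"object","properties":{"steps":{"type":"array"}},"required":["steps"]}

```bash
mkdir -p pics
cat > h.py <<'E'
import numpy as np, cv2
from bench import manip
from scipy.spatial.transform import Rotation as R
def cam(name):
    s=manip.sense(); im=manip.camera(name); i=manip.camera_info(name)
    f=192/np.tan(np.radians(i['fovy'])/2)
    if name=='wrist':
        T=np.eye(4); T[:3,:3]=R.from_quat(s['tcp_rot']).as_matrix(); T[:3,3]=s['position']
        C=T@np.array(i['tool_from_camera'])
    else: C=np.linalg.inv(np.array(i['extrinsics']))
    return im,(f,i['cx'],i['cy'],C)
def ray(c,u,v):
    f,cx,cy,C=c; d=C[:3,:3]@np.array([(u-cx)/f,(v-cy)/f,1]); return C[:3,3],d/np.linalg.norm(d)
def onz(c,u,v,z):
    o,d=ray(c,u,v); return o+d*(z-o[2])/d[2]
def tri(r1,r2):
    A=sum(np.eye(3)-np.outer(d,d) for o,d in (r1,r2)); b=sum((np.eye(3)-np.outer(d,d))@o for o,d in (r1,r2))
    p=np.linalg.solve(A,b); return p,[np.linalg.norm(np.cross(p-o,d)) for o,d in (r1,r2)]
def proj(c,p):
    f,cx,cy,C=c; q=C[:3,:3].T@(np.asarray(p)-C[:3,3]); return cx+f*q[0]/q[2],cy+f*q[1]/q[2]
E
python3 - <<'E'
from h import *
import pickle
np.set_printoptions(precision=4,suppress=True)
d={n:cam(n) for n in('scene','side')}
pickle.dump(d,open('d.pkl','wb'))
for n in d: cv2.imwrite(f'pics/{n}0.png',cv2.resize(d[n][0][:,:,::-1],(800,600))); print(n,d[n][1])
print(manip.sense())
E
```

```text
scene (np.float64(347.8892916021172), 255.45463345251818, 194.69946495291003, array([[ 0.6703, -0.4468,  0.5925,  0.0531],
       [-0.7418, -0.4269,  0.5172, -0.3771],
       [ 0.0218, -0.7862, -0.6176,  0.6049],
       [ 0.    ,  0.    ,  0.    ,  1.    ]]))
side (np.float64(473.7476161272656), 249.61594944697495, 196.02531702776926, array([[ 0.9531, -0.1967,  0.2302,  0.224 ],
       [-0.3021, -0.5644,  0.7683, -1.0534],
       [-0.0212, -0.8017, -0.5973,  0.9435],
       [ 0.    ,  0.    ,  0.    ,  1.    ]]))
{'t': 0.1, 'qpos': array([ 1.0739,  0.2457,  1.559 ,  0.    ,  1.3387, -0.1741]), 'joint_velocities': array([-0.0012, -0.0011, -0.0027,  0.0016, -0.0019, -0.0009]), 'tau': array([ -0.0001, -43.0677, -32.7128,  -0.0002,   0.0028,   0.    ]), 'position': array([0.2059, 0.616 , 0.2303]), 'tcp_rot': array([ 0.113 ,  0.6981, -0.1142,  0.6977]), 'ft_force': array([-0.2801,  0.7803,  0.3165]), 'moment': array([ 0.0371, -0.0271,  0.0236]), 'width': 0.08535988405715077}
```

View pics/scene0.png

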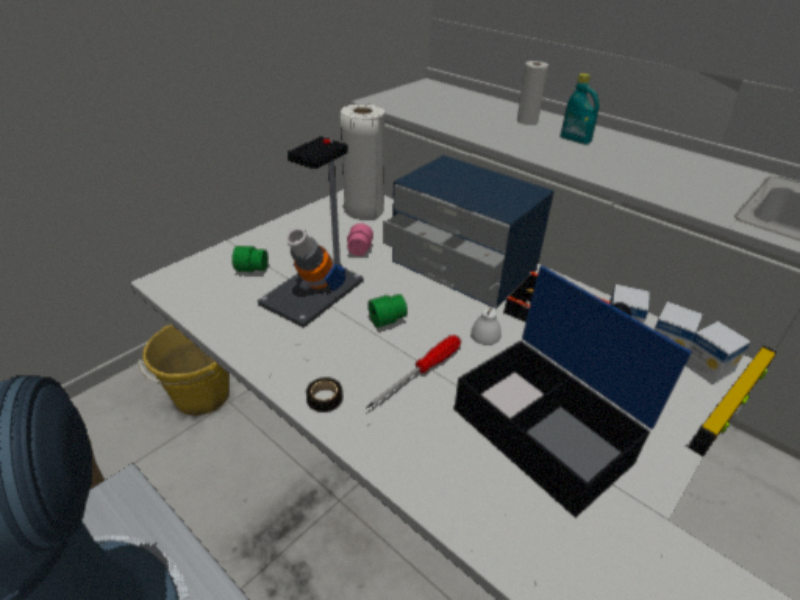

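View pics/side0.png

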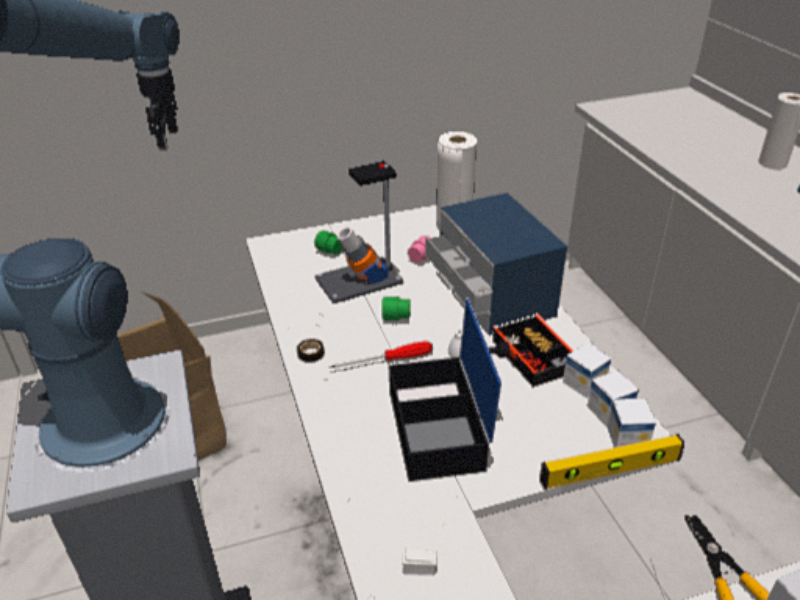

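The scene view (800 px) shows the stand with the orange/grey/white stack at about (312,262). The green look-alikes are at (250,260) and (387,310), and the pink one is at (360,238). Only the grey one nested in the orange fits the task. The case is around (550,425) with its lid standing open. Next I'll enlarge the stack and the case.

Run:
```python
import pickle,cv2,numpy as np
d=pickle.load(open('d.pkl','rb'))
def crop(n,x,y,w,h,W,H):
    c=cv2.resize(d[n][0][y:y+h,x:x+w,::-1],(W,H),interpolation=cv2.INTER_CUBIC)
    for i in range(0,w,10): cv2.line(c,(i*W//w,0),(i*W//w,12 if (x+i)%50==0 else 5),(0,255,255),1)
    for i in range(0,h,10): cv2.line(c,(0,i*H//h),(12 if (y+i)%50==0 else 5,i*H//h),(0,255,255),1)
    return c
a=np.hstack([crop('scene',160,130,80,80,400,400),crop('side',195,130,80,80,400,400)])
b=np.hstack([crop('scene',280,160,180,180,400,400)[:,:],crop('side',240,190,100,120,333,400)])
cv2.imwrite('pics/c1.png',a)
cv2.imwrite('pics/c2.png',b)
```

```text
(no output)
```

View pics/c1.png

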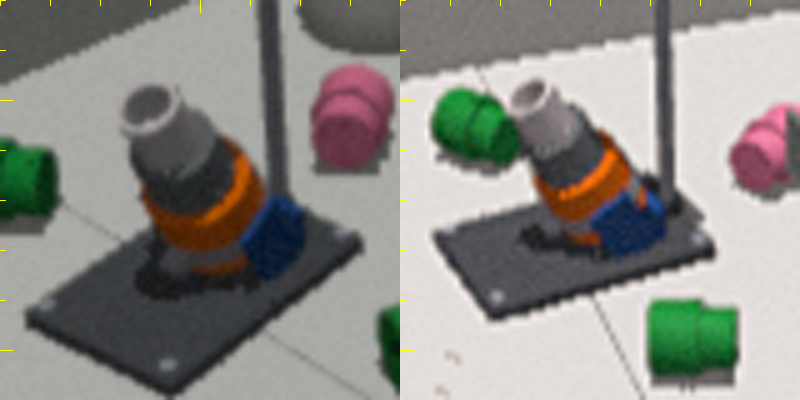

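View pics/c2.png

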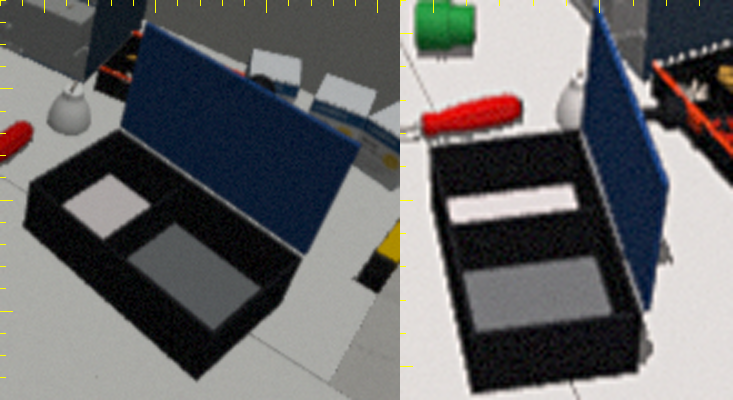

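Run:
```python
from h import *
import pickle
np.set_printoptions(precision=4,suppress=True)
d=pickle.load(open('d.pkl','rb'));S=d['scene'][1];D=d['side'][1]
print('plate',*[onz(S,*p,.012) for p in((165.4,192.6),(194.4,207.6),(232,178))])
print('plate',*[onz(D,*p,.012) for p in((202,177.4),(214,192.6),(257.8,179.6))])
print('mouth',tri(ray(S,190.4,150.6),ray(D,221.2,149)))
print('case',*[onz(S,*p,.066) for p in((294.9,243.3),(335.4,217.6),(415,276))])
print('case',*[onz(D,*p,.066) for p in((249.7,234),(260,290),(311.4,284.5),(294,229))])
print('lidtop',tri(ray(S,346,170.5),ray(D,299,193.5)),tri(ray(S,441.5,224),ray(D,320,245.5)))
```

```text
plate [0.4574 0.3052 0.012 ] [0.4708 0.1985 0.012 ] [0.6332 0.2223 0.012 ]
plate [0.4589 0.303  0.012 ] [0.4766 0.2019 0.012 ] [0.6383 0.2257 0.012 ]
mouth (array([0.5247, 0.2623, 0.1358]), [np.float64(0.0008444578324646697), np.float64(0.0008444578324645309)])
case [ 0.5037 -0.0995  0.066 ] [ 0.6349 -0.1186  0.066 ] [ 0.5949 -0.3245  0.066 ]
case [ 0.5086 -0.0946  0.066 ] [ 0.4699 -0.3002  0.066 ] [ 0.5959 -0.3238  0.066 ] [ 0.6336 -0.1149  0.066 ]
lidtop (array([ 0.6431, -0.1161,  0.1912]), [np.float64(0.0016693415445009992), np.float64(0.0016693415445010243)]) (array([ 0.6087, -0.326 ,  0.1952]), [np.float64(0.0007153135962720848), np.float64(0.0007153135962721178)])
```

The stand is at about (0.520, 0.263), yaw 8.4°, with the orange rim at (0.554, 0.267, 0.073). The case corners are consistent across both views. A vertical gripper would hit the lamp, because the body is ±38 mm wide and the lamp starts at stand x = +30. The rows can't tilt the tool directly, so I need to see how the arm behaves at the edge of its reach. First I'll set up a row calculator.

```bash
cat >> h.py <<'E'
np.set_printoptions(precision=4,suppress=True)
TH=.147; ux=np.array([np.cos(TH),np.sin(TH),0]); uy=np.array([-np.sin(TH),np.cos(TH),0])
AX=-.438*ux+np.array([0,0,.899]); RIM=np.array([.5542,.2667,.073])
def rel(p,s=None):
    s=s or manip.sense(); return R.from_quat(s['tcp_rot']).inv().apply(np.asarray(p)-s['position'])
def show():
    s=manip.sense(); M=R.from_quat(s['tcp_rot']).as_matrix()
    print('t',s['t'],'q',s['qpos'],'p',s['position'],'F',s['ft_force'],'w',s['width']); print(M); return s,M
E
python3 - <<'E'
from h import *
import pickle
d=pickle.load(open('d.pkl','rb'));S=d['scene'][1];D=d['side'][1]
show()
print('lamp near corners', tri(ray(S,288*.64,152*.64),ray(D,349*.64,173*.64)))
print('cab top', tri(ray(S,393*.64,182*.64),ray(D,440*.64,207*.64)))
print('towel',tri(ray(S,363*.64,108*.64),ray(D,457*.64,138*.64)))
for p in ((.206,.616,.45),(.6,.19,.45)): print(rel(p))
E
```

```text
t 0.1 q [ 1.0739  0.2457  1.559   0.      1.3387 -0.1741] p [0.2059 0.616  0.2303] F [-0.2801  0.7803  0.3165] w 0.08535988405715077
[[-0.0009  0.3172  0.9484]
 [-0.0016  0.9484 -0.3172]
 [-1.     -0.0018 -0.0003]]
lamp near corners (array([0.5466, 0.2919, 0.2609]), [np.float64(0.0026416140931597174), np.float64(0.0026416140931596385)])
cab top (array([0.7255, 0.2333, 0.1739]), [np.float64(0.0017961946393800622), np.float64(0.001796194639380148)])
towel (array([0.836 , 0.4189, 0.2359]), [np.float64(0.001177492291845056), np.float64(0.0011774922918450232)])
[-0.2197 -0.0003 -0.    ]
[-0.2194 -0.2793  0.5088]
```

Request:
arm_command --pt "-0.1 0 0 0 0" --pt "-0.15 0 0 0 0" --pt "-0.17 -0.1 0.17 -0.15 0" --pt "-0.17 -0.28 0.51 -0.47 0" --pt "-0.17 -0.28 0.51 -0.47 0" --pt "-0.17 -0.28 0.51 -0.47 0" --pt "-0.17 -0.28 0.51 -0.47 0" --pt "-0.17 -0.28 0.51 -0.47 0" --pt "-0.17 -0.28 0.51 -0.47 0" --pt "-0.17 -0.28 0.51 -0.47 0" --pt "-0.17 -0.28 0.51 -0.47 0" --pt "-0.17 -0.28 0.51 -0.47 0" --pt "-0.17 -0.28 0.51 -0.47 0" --pt "-0.17 -0.28 0.51 -0.47 0" --pt "-0.17 -0.28 0.51 -0.47 0" --pt "-0.17 -0.28 0.51 -0.47 0"

```text
t: 1.7
position: [0.6013, 0.1883, 0.4004]
tcp_rot: [-0.051, 0.706, 0.051, 0.705]
ft_force: [0.1, -0.2, -0.8]
width: 0.0853
```

Run:
```python
from h import *
show(); print(rel((.95,.25,.4)))
```

```text
t 1.7 q [ 0.1237  0.1166  1.401   0.0003  1.6256 -1.5926] p [0.6013 0.1883 0.4004] F [ 0.1131 -0.2031 -0.7987] w 0.08533796768913333
[[-0.0016 -0.145   0.9894]
 [ 0.0001  0.9894  0.145 ]
 [-1.      0.0004 -0.0016]]
[-0.0001  0.0105  0.354 ]
```

Request:
arm_command --pt "0 0 0.1 0 0" --pt "0 0 0.2 0 0" --pt "0 0 0.3 0 0" --pt "0 0 0.4 0 0" --pt "0 0 0.45 0 0" --pt "0 0 0.45 0 0" --pt "0 0 0.45 0 0" --pt "0 0 0.45 0 0" --pt "0 0 0.45 0 0" --pt "0 0 0.45 0 0"

```text
t: 2.7
position: [0.9105, 0.2259, 0.3662]
tcp_rot: [-0.05, 0.693, 0.054, 0.717]
ft_force: [-0.8, 0.0, 1.2]
width: 0.0855
```

Run:
```python
from h import *
s,M=show(); print(np.degrees(np.arccos(-M[2,0])))
```

```text
t 2.7 q [ 0.1219  1.0713  0.1265  0.004   1.9087 -1.5957] p [0.9105 0.2259 0.3662] F [-0.8241  0.0028  1.1696] w 0.08551787746530214
[[ 0.0345 -0.1477  0.9884]
 [ 0.008   0.989   0.1475]
 [-0.9994  0.0029  0.0353]]
2.027559219817597
```

The arm does tilt the tool outward when a pose is out of reach. I'll push further and see whether the tilt builds up.

Request:
arm_command --pt "0 0 1.5 0 0" --pt "0 0 1.5 0 0" --pt "0 0 1.5 0 0" --pt "0 0 1.5 0 0" --pt "0 0 1.5 0 0" --pt "0 0 1.5 0 0" --pt "0 0 1.5 0 0" --pt "0 0 1.5 0 0"

```text
t: 3.5
position: [0.9525, 0.2061, 0.2748]
tcp_rot: [-0.049, 0.683, 0.055, 0.727]
ft_force: [-1.0, -1.2, -0.6]
width: 0.0857
```

Run:
```python
from h import *
s,M=show(); print(np.degrees(np.arccos(-M[2,0])))
```

```text
t 3.5 q [ 0.0952  1.1691  0.1265  0.0085  1.783  -1.6207] p [0.9525 0.2061 0.2748] F [-0.9677 -1.2449 -0.5734] w 0.08568040915579013
[[ 0.0618 -0.1468  0.9872]
 [ 0.0142  0.9892  0.1462]
 [-0.998   0.005   0.0632]]
3.636659362209425
```

Request:
arm_command --pt "-0.4 0 0.9 0 0" --pt "-0.4 0 0.9 0 0" --pt "-0.4 0 0.9 0 0"

```text
t: 3.8
position: [0.9537, 0.1983, 0.3074]
tcp_rot: [-0.047, 0.67, 0.057, 0.738]
ft_force: [0.1, -0.4, 0.1]
width: 0.0853
```

Request:
arm_command --pt "-0.4 0 0.9 0 0" --pt "-0.4 0 0.9 0 0" --pt "-0.4 0 0.9 0 0" --pt "-0.4 0 0.9 0 0" --pt "-0.4 0 0.9 0 0" --pt "-0.4 0 0.9 0 0"

```text
t: 4.4
position: [0.9485, 0.1849, 0.3547]
tcp_rot: [-0.046, 0.659, 0.058, 0.748]
ft_force: [0.6, 0.9, -0.4]
width: 0.0851
```

Request:
arm_command --pt "-0.4 0 0.9 0 0"

```text
t: 4.5
position: [0.9522, 0.1837, 0.3645]
tcp_rot: [-0.044, 0.649, 0.059, 0.757]
ft_force: [-0.4, 0.7, -0.7]
width: 0.0851
```

Request:
arm_command --pt "-0.4 0 0.9 0 0"

```text
t: 4.6
position: [0.9555, 0.1822, 0.3774]
tcp_rot: [-0.043, 0.638, 0.06, 0.766]
ft_force: [-0.3, 0.0, -0.1]
width: 0.0855
```

Run:
```python
from h import *
s,M=show(); print(np.degrees(np.arccos(-M[2,0])))
```

```text
t 4.6 q [ 0.0657  1.0631  0.1272  0.026   1.7697 -1.6447] p [0.9555 0.1822 0.3774] F [-0.2614  0.0336 -0.0635] w 0.0855180529119827
[[ 0.1784 -0.1475  0.9728]
 [ 0.0373  0.989   0.1431]
 [-0.9833  0.0107  0.1819]]
10.499865862265727
```

Request:
arm_command --pt "-0.2 0 0.9 0 0"

```text
t: 4.7
position: [0.9617, 0.1815, 0.3839]
tcp_rot: [-0.042, 0.626, 0.061, 0.776]
ft_force: [-0.2, -0.2, -0.4]
width: 0.0853
```

Request:
arm_command --pt "-0.2 0 0.9 0 0"

```text
t: 4.8
position: [0.9678, 0.1806, 0.387]
tcp_rot: [-0.041, 0.616, 0.062, 0.784]
ft_force: [-0.2, -0.6, 0.9]
width: 0.0854
```

Request:
arm_command --pt "-0.1 0 0.9 0 0"

```text
t: 4.9
position: [0.9751, 0.1802, 0.3887]
tcp_rot: [-0.04, 0.605, 0.063, 0.793]
ft_force: [0.7, -0.8, 0.2]
width: 0.0855
```

Request:
arm_command --pt "-0.1 0 0.9 0 0"

```text
t: 5.0
position: [0.982, 0.1797, 0.3899]
tcp_rot: [-0.038, 0.594, 0.064, 0.801]
ft_force: [0.5, 0.4, -1.3]
width: 0.0852
```

Request:
arm_command --pt "-0.1 0 0.9 0 0"

```text
t: 5.1
position: [0.9883, 0.1791, 0.3932]
tcp_rot: [-0.037, 0.583, 0.065, 0.809]
ft_force: [-0.2, -0.5, -1.1]
width: 0.0854
```

Request:
arm_command --pt "0 0 0.9 0 0"

```text
t: 5.2
position: [0.996, 0.179, 0.3953]
tcp_rot: [-0.036, 0.571, 0.066, 0.818]
ft_force: [-0.6, 0.3, 0.1]
width: 0.0855
```

Request:
arm_command --pt "0 0 0.9 0 0"

```text
t: 5.3
position: [1.0032, 0.1788, 0.396]
tcp_rot: [-0.035, 0.56, 0.067, 0.825]
ft_force: [0.4, 0.8, -0.9]
width: 0.0853
```

Run:
```python
from h import *
s,M=show(); print(np.degrees(np.arccos(-M[2,0])))
```

```text
t 5.3 q [ 0.0526  1.0578  0.1276  0.052   1.5789 -1.6544] p [1.0032 0.1788 0.396 ] F [ 0.4429  0.79   -0.9133] w 0.08533246217959603
[[ 0.3647 -0.1493  0.9191]
 [ 0.0713  0.9886  0.1323]
 [-0.9284  0.0173  0.3712]]
21.813140984397545
```

Request:
arm_command --pt "0 0 0.9 0 0"

```text
t: 5.4
position: [1.0099, 0.1785, 0.3985]
tcp_rot: [-0.034, 0.548, 0.068, 0.833]
ft_force: [0.8, -0.1, -0.7]
width: 0.0851
```

Request:
arm_command --pt "0 0 0.9 0 0"

```text
t: 5.5
position: [1.0161, 0.1782, 0.403]
tcp_rot: [-0.033, 0.536, 0.068, 0.841]
ft_force: [0.0, 0.0, -0.5]
width: 0.0851
```

Request:
arm_command --pt "0 0 0 0 0" --pt "0 0 0 0 0"

```text
t: 5.7
position: [1.0155, 0.1782, 0.4039]
tcp_rot: [-0.033, 0.537, 0.068, 0.84]
ft_force: [0.0, 0.2, 0.1]
width: 0.0853
```

Run:
```python
from h import *
s,M=show(); print(np.degrees(np.arccos(-M[2,0])), M.T@-AX)
for a in (180,130,59): print(a,rel(RIM+AX*a/1000))
```

```text
t 5.7 q [ 0.0496  1.0555  0.1273  0.0593  1.5269 -1.6571] p [1.0155 0.1782 0.4039] F [0.003  0.1919 0.0765] w 0.08529826930732896
[[ 0.4145 -0.1499  0.8976]
 [ 0.0799  0.9885  0.1282]
 [-0.9065  0.0185  0.4217]]
24.969997476334175 [ 0.9997 -0.0182  0.018 ]
180 [-0.0641  0.1537 -0.5455]
130 [-0.0142  0.1528 -0.5446]
59 [ 0.0568  0.1515 -0.5433]
```

Request:
arm_command --pt "-0.25 0.157 -0.55 0 0" --pt "-0.25 0.157 -0.55 0 0" --pt "-0.25 0.157 -0.55 0 0" --pt "-0.25 0.157 -0.55 0 0" --pt "-0.25 0.157 -0.55 0 0" --pt "-0.25 0.157 -0.55 0 0" --pt "-0.25 0.157 -0.55 0 0" --pt "-0.25 0.157 -0.55 0 0" --pt "-0.25 0.157 -0.55 0 0" --pt "-0.25 0.157 -0.55 0 0" --pt "-0.25 0.157 -0.55 0 0" --pt "-0.25 0.157 -0.55 0 0" --pt "-0.25 0.157 -0.55 0 0" --pt "-0.25 0.157 -0.55 0 0" --pt "-0.25 0.157 -0.55 0 0" --pt "-0.25 0.157 -0.55 0 0"

```text
t: 7.3
position: [0.3948, 0.2431, 0.402]
tcp_rot: [-0.033, 0.536, 0.069, 0.841]
ft_force: [0.8, -0.7, 0.6]
width: 0.0855
```

Run:
```python
from h import *
s,M=show()
im,c=cam('wrist'); 
pts={a:proj(c,RIM+AX*a/1000) for a in(0,34,68)}; print(pts)
for a in (130,36): print(a,rel(RIM+AX*a/1000))
i=cv2.resize(im[:,:,::-1],(768,576)).copy()
for a,p in pts.items(): cv2.circle(i,(int(p[0]*1.5),int(p[1]*1.5)),3,(255,0,255),1)
cv2.imwrite('pics/w1.png',i)
```

```text
t 7.3 q [ 0.3426 -0.567   2.0138 -0.0671  1.2628 -1.3688] p [0.3948 0.2431 0.402 ] F [ 0.7639 -0.6842  0.6137] w 0.08545943986274898
[[ 0.4156 -0.1505  0.897 ]
 [ 0.0804  0.9884  0.1285]
 [-0.906   0.0187  0.4229]]
{0: (np.float64(251.7673641369311), np.float64(143.64048687707685)), 34: (np.float64(251.9118006393718), np.float64(147.205241728079)), 68: (np.float64(252.0771441671953), np.float64(151.28599093572822))}
130 [ 0.2357 -0.004   0.0048]
36 [ 0.3297 -0.0057  0.0065]
```

View pics/w1.png

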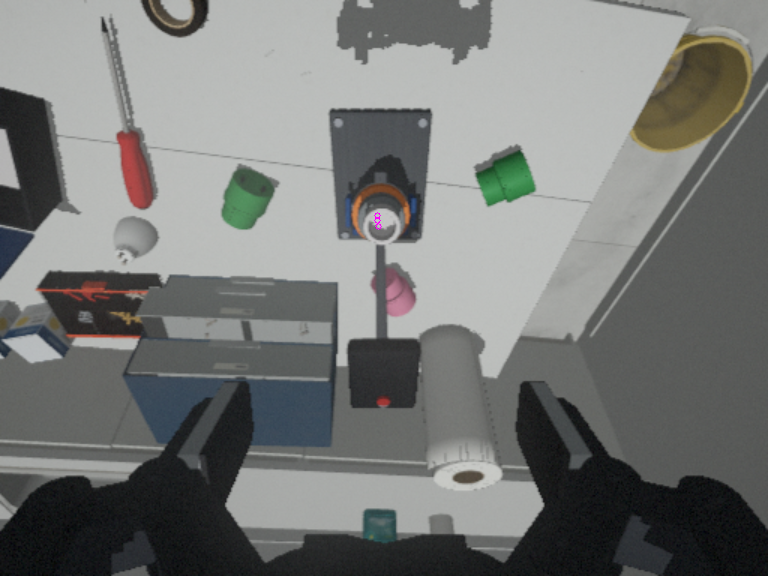

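The wrist view shows the white mouth at (381,224), with the grey and orange below it, 2 px from my prediction. The lamp is ahead at (383,373). I'll come closer and refine the position.

Request:
arm_command --pt "0.05 0 0 0 0" --pt "0.1 -0.002 0.003 0 0" --pt "0.15 -0.003 0.004 0 0" --pt "0.2 -0.004 0.005 0 0" --pt "0.2 -0.004 0.005 0 0" --pt "0.2 -0.004 0.005 0 0" --pt "0.2 -0.004 0.005 0 0"

```text
t: 8.05
position: [0.4841, 0.2559, 0.2248]
tcp_rot: [-0.032, 0.535, 0.068, 0.841]
ft_force: [-0.1, -0.1, -0.5]
width: 0.0854
```

Run:
```python
from h import *
s,M=show()
im,c=cam('wrist'); print(c[:3])
m=RIM+AX*.068; p=proj(c,m); print('pred',p)
h=cv2.cvtColor(im,cv2.COLOR_RGB2HSV)
i=im[:,:,::-1].copy(); cv2.circle(i,(int(p[0]),int(p[1])),3,(255,0,255),1)
x,y=int(p[0]),int(p[1]); cr=i[max(0,y-75):y+75,x-100:x+100]; print(x-100,max(0,y-75))
cv2.imwrite('pics/w2.png',cv2.resize(cr,None,fx=4,fy=4,interpolation=cv2.INTER_CUBIC))
```

```text
t 8.05 q [ 0.3013 -0.2278  2.0915 -0.0629  0.8416 -1.3838] p [0.4841 0.2559 0.2248] F [-0.0956 -0.1402 -0.4845] w 0.08535339797552145
[[ 0.4179 -0.1495  0.8961]
 [ 0.0808  0.9886  0.1273]
 [-0.9049  0.0192  0.4252]]
(np.float64(310.9967740718267), 255.9792869943348, 192.62940466721582)
pred (np.float64(254.42472412913955), np.float64(191.34046881515823))
154 116
```

View pics/w2.png

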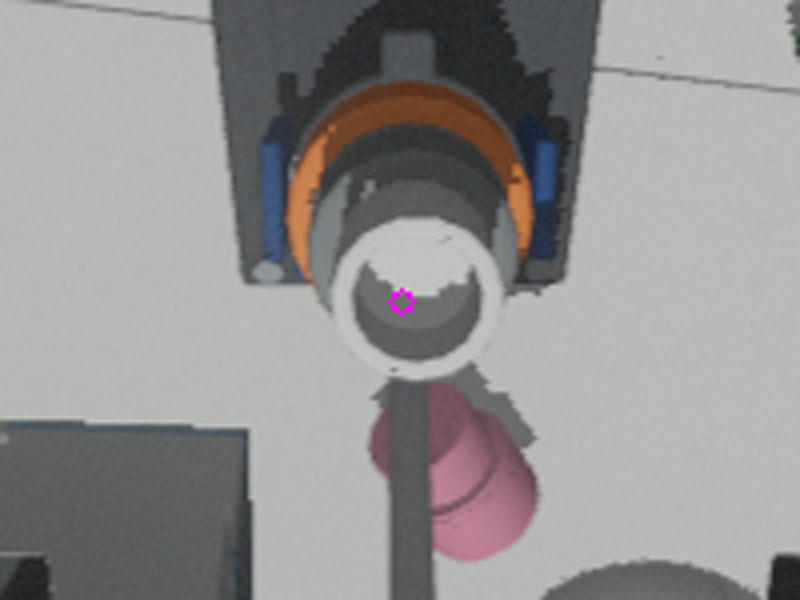

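Run:
```python
from h import *
s,M=show()
c=(310.997,255.98,192.63,None); i=manip.camera_info('wrist')
T=np.eye(4);T[:3,:3]=M;T[:3,3]=s['position'];C=T@np.array(i['tool_from_camera']);c=(*c[:3],C); print(np.array(i['tool_from_camera']))
o,d=ray(c,258.4,190.5); m0=RIM+AX*.068
m=o+d*(AX@(m0-o))/(AX@d); print(m,m-m0,'tool',rel(m,s),'axis',M.T@AX)
o,d=ray(c,256.75,0); 
for a in (60,38): print(a, rel(m+AX*(a-68)/1000,s))
```

```text
t 8.1 q [ 0.3016 -0.229   2.0916 -0.0629  0.8415 -1.3838] p [0.484  0.256  0.2254] F [-0.806   0.0781  0.4051] w 0.08557593271235946
[[ 0.4189 -0.1498  0.8956]
 [ 0.0812  0.9885  0.1274]
 [-0.9044  0.0194  0.4263]]
[[-0.0008 -0.3269  0.9451 -0.143 ]
 [ 1.      0.0008  0.0011 -0.0004]
 [-0.0011  0.9451  0.3269 -0.0841]
 [ 0.      0.      0.      1.    ]]
[0.5241 0.2657 0.1341] [-0.0006  0.0034 -0.0001] tool [ 0.1002  0.0019 -0.0018] axis [-0.9998  0.0189 -0.013 ]
60 [ 0.1082  0.0017 -0.0017]
38 [ 0.1302  0.0013 -0.0014]
```

Request:
arm_command --pt "0.04 0.001 -0.001 0 0" --pt "0.08 0.001 -0.001 0 0" --pt "0.11 0.001 -0.001 0 0" --pt "0.13 0.001 -0.001 0 0" --pt "0.13 0.001 -0.001 0 0.3" --pt "0.13 0.001 -0.001 0 0.7" --pt "0.13 0.001 -0.001 0 1" --pt "0.13 0.001 -0.001 0 1" --pt "0.13 0.001 -0.001 0 1" --pt "0.13 0.001 -0.001 0 1" --pt "0.13 0.001 -0.001 0 1"

```text
t: 9.2
position: [0.5362, 0.2673, 0.1067]
tcp_rot: [-0.033, 0.535, 0.069, 0.841]
ft_force: [-5.4, -1.4, 7.8]
width: 0.0348
```

Run:
```python
from h import *
s,M=show(); print(M.T@AX, rel(RIM+[-.0006,.0034,0],s))
```

```text
t 9.2 q [ 0.2919  0.0805  2.0434 -0.0781  0.582  -1.3699] p [0.5362 0.2673 0.1067] F [-5.3602 -1.4081  7.7928] w 0.03480395177549128
[[ 0.4174 -0.1504  0.8962]
 [ 0.0806  0.9885  0.1283]
 [-0.9052  0.0187  0.4247]]
[-0.9997  0.0185 -0.0148] [ 0.038  -0.0005  0.0016]
```

Request:
arm_command --pt "-0.005 0 0 0 1" --pt "-0.01 0 0 0 1" --pt "-0.015 0 0 0 1" --pt "-0.02 0 0 0 1" --pt "-0.025 0 0 0 1" --pt "-0.03 0.001 0 0 1" --pt "-0.04 0.001 -0.001 0 1" --pt "-0.06 0.001 -0.001 0 1" --pt "-0.08 0.001 -0.001 0 1" --pt "-0.1 0.001 -0.001 0 1" --pt "-0.1 0.001 -0.001 0 1"

```text
t: 10.3
position: [0.4937, 0.2603, 0.1975]
tcp_rot: [-0.032, 0.535, 0.069, 0.842]
ft_force: [0.8, 0.7, 0.1]
width: 0.0347
```

Run:
```python
from h import *
s,M=show()
im,c=cam('wrist'); 
cv2.imwrite('pics/w3.png',im[:,:,::-1])
S,_=cam('scene')
cv2.imwrite('pics/w3.png',np.hstack([cv2.resize(im[:,:,::-1],(400,300)),cv2.resize(S[80:230,120:320,::-1],(400,300),interpolation=cv2.INTER_CUBIC)]))
```

```text
t 10.3 q [ 0.3042 -0.165   2.0917 -0.0681  0.7775 -1.3754] p [0.4937 0.2603 0.1975] F [0.7855 0.7278 0.0529] w 0.03468548705787407
[[ 0.419  -0.1505  0.8954]
 [ 0.0816  0.9884  0.1279]
 [-0.9043  0.0194  0.4264]]
```

View pics/w3.png

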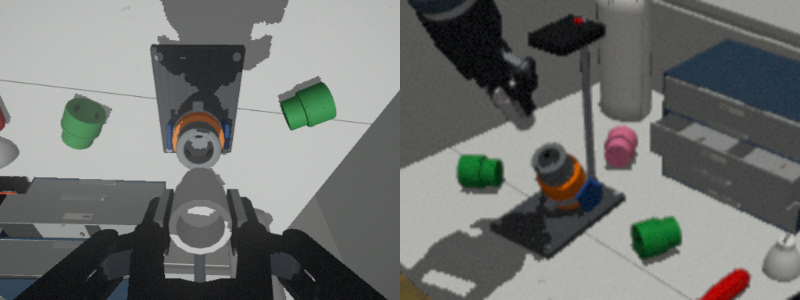

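The white reducer is out and held (wrist crop, centre about (200,225)). The grey one still sits in the orange one. Next I'll carry the white one to the narrow compartment.

```bash
cat >> h.py <<'E'
CC=np.array([.5514,-.2096,0]); cx_=np.array([.985,-.174,0]); cy_=np.array([.174,.985,0])
def case(x,y,z): return CC+cx_*x+cy_*y+np.array([0,0,z])
E
python3 - <<'E'
from h import *
s,M=show()
for p in ((.46,.2,.23),case(-.005,.061,.17),case(-.005,.061,.055)): print(p,rel(p,s))
E
```

```text
t 10.4 q [ 0.3038 -0.1609  2.0934 -0.0681  0.7766 -1.3753] p [0.4928 0.2598 0.1942] F [-1.2722 -1.0015 -0.2119] w 0.03480046757577532
[[ 0.4147 -0.1499  0.8975]
 [ 0.08    0.9885  0.1282]
 [-0.9064  0.0187  0.4219]]
(0.46, 0.2, 0.23) [-0.0508 -0.0535 -0.0221]
[ 0.5571 -0.1486  0.17  ] [ 0.0159 -0.4138 -0.0049]
[ 0.5571 -0.1486  0.055 ] [ 0.1202 -0.416  -0.0534]
```

Request:
arm_command --pt "-0.04 -0.02 -0.02 0 1" --pt "-0.05 -0.07 -0.022 0 1" --pt "-0.04 -0.12 -0.02 0 1" --pt "-0.03 -0.17 -0.02 0 1" --pt "-0.02 -0.22 -0.015 0.06 1" --pt "-0.01 -0.27 -0.01 0.12 1" --pt "0 -0.32 -0.01 0.18 1" --pt "0.005 -0.36 -0.005 0.25 1" --pt "0.01 -0.39 -0.005 0.32 1" --pt "0.016 -0.414 -0.005 0.32 1" --pt "0.016 -0.414 -0.005 0.32 1" --pt "0.016 -0.414 -0.005 0.32 1" --pt "0.016 -0.414 -0.005 0.32 1"

```text
t: 11.7
position: [0.5567, -0.1479, 0.1689]
tcp_rot: [0.102, 0.542, -0.018, 0.834]
ft_force: [-0.3, -0.1, -0.9]
width: 0.0347
```

Run:
```python
from h import *
s,M=show()
print(rel(case(-.005,.061,.055),s), 'tool y in case',cx_@M[:,1],cy_@M[:,1])
im,c=cam('wrist'); i=im[:,:,::-1].copy()
for x,y,z in((-.06,.019,.059),(-.06,.103,.066),(.06,.019,.059),(.06,.103,.066)):
  p=proj(c,case(x,y,z)); cv2.circle(i,(int(p[0]),int(p[1])),3,(255,0,255),1)
cv2.imwrite('pics/w4.png',i)
```

```text
t 11.7 q [-0.5927 -0.0552  2.0476  0.3991  0.8732 -2.2064] p [ 0.5567 -0.1479  0.1689] F [-0.3148 -0.1355 -0.9185] w 0.034712072348304104
[[ 0.4129  0.1395  0.9   ]
 [ 0.081   0.9787 -0.1889]
 [-0.9072  0.1509  0.3928]]
[ 0.1035 -0.0179 -0.0442] tool y in case -0.03286566880662468 0.9882538024579945
```

View pics/w4.png

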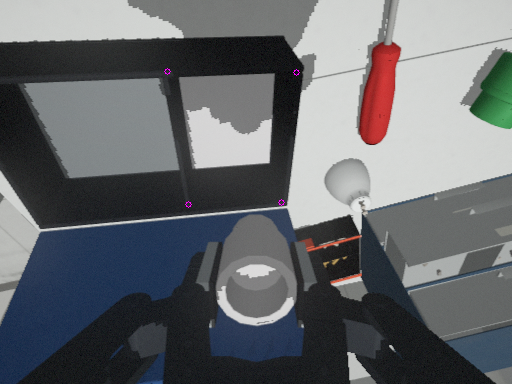

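Request:
arm_command --pt "0.04 -0.006 -0.018 0 1" --pt "0.07 -0.011 -0.03 0 1" --pt "0.09 -0.014 -0.038 0 1" --pt "0.099 -0.015 -0.042 0 1" --pt "0.099 -0.015 -0.042 0 1" --pt "0.099 -0.015 -0.042 0 0.45" --pt "0.099 -0.015 -0.042 0 0.45" --pt "0.099 -0.015 -0.042 0 0.45" --pt "0.099 -0.015 -0.042 0 0.45" --pt "0.07 -0.015 -0.042 0 0.45" --pt "0.03 -0.015 -0.042 0 0.45" --pt "-0.01 -0.015 -0.042 0 0.3" --pt "-0.04 -0.015 -0.042 0 0" --pt "-0.04 -0.015 -0.042 0 0"

```text
t: 13.15
position: [0.502, -0.1608, 0.1926]
tcp_rot: [0.099, 0.538, -0.02, 0.837]
ft_force: [0.9, -0.2, 1.1]
width: 0.0849
```

Run:
```python
from h import *
s,M=show()
im,c=cam('wrist'); i=im[:,:,::-1].copy()
S,_=cam('scene')
cv2.imwrite('pics/w5.png',np.hstack([cv2.resize(i,(400,300)),cv2.resize(S[190:340,270:470,::-1],(400,300),interpolation=cv2.INTER_CUBIC)]))
```

```text
t 13.15 q [-0.6891 -0.2178  2.146   0.4088  0.9558 -2.2813] p [ 0.502  -0.1608  0.1926] F [ 0.8739 -0.1729  1.1356] w 0.0849028018469384
[[ 0.4212  0.1403  0.896 ]
 [ 0.0736  0.9794 -0.188 ]
 [-0.904   0.1451  0.4022]]
```

View pics/w5.png

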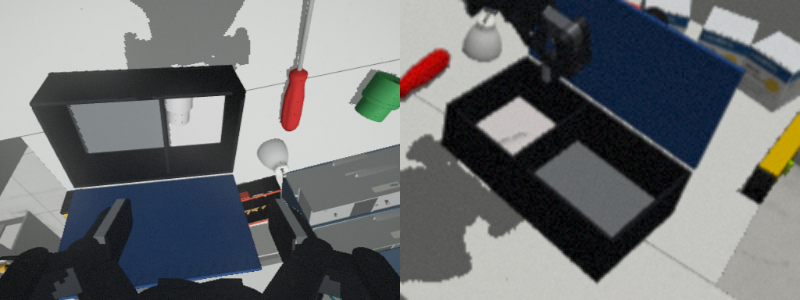

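The white one lies in the narrow compartment beside the divider (left crop, (180,110)) and is let go. Now back to the grey one.

Run:
```python
from h import *
s,M=show(); r=RIM+[-.0006,.0034,0]
for p in ((.47,0.05,.26),r+AX*.17): print(p,rel(p,s))
```

```text
t 13.25 q [-0.688  -0.2119  2.1493  0.4089  0.9547 -2.2815] p [ 0.5008 -0.1591  0.1879] F [-0.2649 -0.3493 -0.1319] w 0.08540288043564588
[[ 0.4154  0.1404  0.8987]
 [ 0.0786  0.9788 -0.1892]
 [-0.9062  0.1492  0.3956]]
(0.47, 0.05, 0.26) [-0.0617  0.2111 -0.0387]
[0.4799 0.2592 0.2258] [-0.0102  0.4121 -0.0828]
```

Request:
arm_command --pt "-0.04 0.04 -0.01 0 0" --pt "-0.06 0.09 -0.02 -0.06 0" --pt "-0.06 0.14 -0.03 -0.12 0" --pt "-0.06 0.19 -0.04 -0.18 0" --pt "-0.06 0.24 -0.05 -0.24 0" --pt "-0.05 0.29 -0.06 -0.3 0" --pt "-0.04 0.34 -0.07 -0.32 0" --pt "-0.02 0.38 -0.08 -0.32 0" --pt "-0.01 0.412 -0.083 -0.32 0" --pt "-0.01 0.412 -0.083 -0.32 0" --pt "-0.01 0.412 -0.083 -0.32 0" --pt "-0.01 0.412 -0.083 -0.32 0"

```text
t: 14.45
position: [0.4794, 0.2587, 0.2245]
tcp_rot: [-0.033, 0.538, 0.068, 0.84]
ft_force: [0.2, -0.7, -0.5]
width: 0.0855
```

Run:
```python
from h import *
s,M=show(); r=RIM+[-.0006,.0034,0]
print(M.T@AX)
im,c=cam('wrist'); i=im[:,:,::-1].copy(); p=proj(c,r+AX*.034); print(p); cv2.circle(i,(int(p[0]),int(p[1])),3,(255,0,255),1)
x,y=int(p[0]),int(p[1]); print(x-75,y-60)
cv2.imwrite('pics/w6.png',cv2.resize(i[y-60:y+60,x-75:x+75],None,fx=4,fy=4,interpolation=cv2.INTER_CUBIC))
for a in(.06,.03,.005): print(a,rel(r+AX*a,s))
```

```text
t 14.45 q [ 0.3109 -0.2313  2.0938 -0.0681  0.8492 -1.3718] p [0.4794 0.2587 0.2245] F [ 0.2472 -0.6973 -0.458 ] w 0.08549355904155194
[[ 0.4129 -0.1492  0.8985]
 [ 0.079   0.9886  0.1278]
 [-0.9073  0.0182  0.42  ]]
[-0.9997  0.0176 -0.0199]
(np.float64(254.04827012016756), np.float64(184.2685822706857))
179 124
0.06 [ 0.109  -0.0015  0.0033]
0.03 [ 0.139  -0.002   0.0039]
0.005 [ 0.164  -0.0024  0.0044]
```

View pics/w6.png

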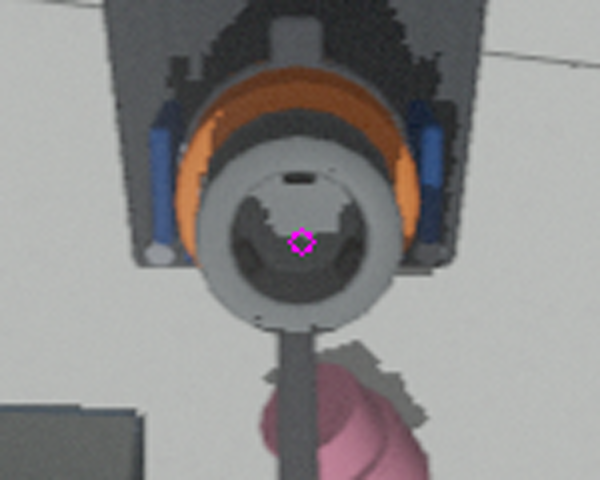

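Prediction and picture agree: the grey mouth centre is at (301,236) in the crop. I'll descend, grip and pull along the axis.

Request:
arm_command --pt "0.05 -0.001 0.002 0 0" --pt "0.1 -0.002 0.003 0 0" --pt "0.14 -0.002 0.003 0 0" --pt "0.16 -0.002 0.003 0 0" --pt "0.164 -0.002 0.003 0 0" --pt "0.164 -0.002 0.003 0 0.3" --pt "0.164 -0.002 0.003 0 0.7" --pt "0.164 -0.002 0.003 0 1" --pt "0.164 -0.002 0.003 0 1" --pt "0.164 -0.002 0.003 0 1" --pt "0.164 -0.002 0.003 0 1"

```text
t: 15.6
position: [0.5513, 0.2704, 0.0806]
tcp_rot: [-0.033, 0.536, 0.068, 0.841]
ft_force: [-4.9, -6.3, 8.3]
width: 0.049
```

Request:
arm_command --pt "-0.005 0 0 0 1" --pt "-0.01 0 0 0 1" --pt "-0.015 0 0 0 1" --pt "-0.02 0 0 0 1" --pt "-0.025 0 0 0 1" --pt "-0.03 0.001 0 0 1" --pt "-0.04 0.001 -0.001 0 1" --pt "-0.06 0.001 -0.001 0 1" --pt "-0.09 0.001 -0.001 0 1" --pt "-0.13 0.001 -0.001 0 1" --pt "-0.13 0.001 -0.001 0 1"

```text
t: 16.7
position: [0.497, 0.2625, 0.2023]
tcp_rot: [-0.032, 0.532, 0.07, 0.843]
ft_force: [1.6, 0.3, -0.3]
width: 0.049
```

Run:
```python
from h import *
s,M=show()
for p in (case(-.01,-.044,.2),case(-.01,-.044,.06)): print(p,rel(p,s))
im,c=cam('wrist'); i=im[:,:,::-1].copy()
cv2.imwrite('pics/w7.png',i)
```

```text
t 16.7 q [ 0.3065 -0.163   2.0817 -0.0685  0.7804 -1.3736] p [0.497  0.2625 0.2023] F [ 1.6284  0.2603 -0.2654] w 0.04897474479422597
[[ 0.4234 -0.1512  0.8932]
 [ 0.0835  0.9883  0.1277]
 [-0.9021  0.0205  0.4311]]
[ 0.5339 -0.2512  0.2   ] [-0.0252 -0.5134 -0.0336]
[ 0.5339 -0.2512  0.06  ] [ 0.1011 -0.5162 -0.094 ]
```

View pics/w7.png

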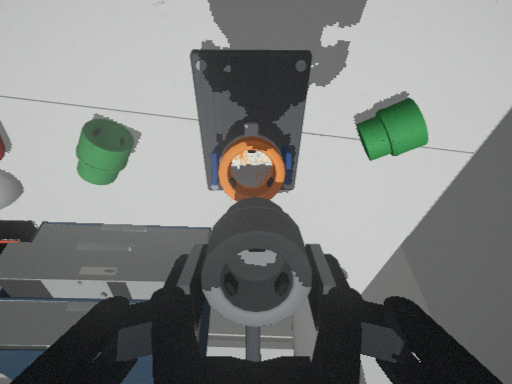

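The grey one is out (collar at (255,260)) and the orange one is empty. Now carry it to the wide compartment.

Request:
arm_command --pt "-0.04 -0.02 -0.03 0 1" --pt "-0.06 -0.06 -0.04 0 1" --pt "-0.06 -0.11 -0.04 0 1" --pt "-0.06 -0.16 -0.04 0 1" --pt "-0.06 -0.21 -0.04 0.06 1" --pt "-0.05 -0.26 -0.04 0.12 1" --pt "-0.05 -0.31 -0.04 0.18 1" --pt "-0.05 -0.36 -0.04 0.25 1" --pt "-0.04 -0.41 -0.035 0.32 1" --pt "-0.03 -0.46 -0.034 0.32 1" --pt "-0.025 -0.5 -0.034 0.32 1" --pt "-0.025 -0.513 -0.034 0.32 1" --pt "-0.025 -0.513 -0.034 0.32 1" --pt "-0.025 -0.513 -0.034 0.32 1"

```text
t: 18.15
position: [0.5312, -0.2508, 0.1934]
tcp_rot: [0.102, 0.542, -0.017, 0.834]
ft_force: [1.0, -0.2, -1.6]
width: 0.0485
```

Run:
```python
from h import *
s,M=show()
for z in (.12,.048): print(rel(case(-.01,-.044,z),s))
```

```text
t 18.15 q [-0.792  -0.0305  1.9746  0.4329  0.9922 -2.3913] p [ 0.5312 -0.2508  0.1934] F [ 0.9876 -0.1726 -1.6098] w 0.04851904114030816
[[ 0.4129  0.1396  0.9   ]
 [ 0.0816  0.9785 -0.1892]
 [-0.9071  0.1515  0.3927]]
[ 0.0677 -0.0111 -0.0263]
[ 0.133  -0.022  -0.0546]
```

Request:
arm_command --pt "0.035 -0.006 -0.013 0 1" --pt "0.068 -0.011 -0.026 0 1" --pt "0.1 -0.017 -0.04 0 1" --pt "0.12 -0.02 -0.05 0 1" --pt "0.133 -0.022 -0.055 0 1" --pt "0.133 -0.022 -0.055 0 1" --pt "0.133 -0.022 -0.055 0 0.28" --pt "0.133 -0.022 -0.055 0 0.28" --pt "0.133 -0.022 -0.055 0 0.28" --pt "0.133 -0.022 -0.055 0 0.28" --pt "0.1 -0.022 -0.055 0 0.28" --pt "0.06 -0.022 -0.055 0 0.28" --pt "0.02 -0.022 -0.055 0 0.28" --pt "-0.02 -0.022 -0.055 0 0.1" --pt "-0.05 -0.022 -0.055 0 0" --pt "-0.05 -0.022 -0.055 0 0"

```text
t: 19.75
position: [0.4592, -0.2698, 0.2202]
tcp_rot: [0.099, 0.538, -0.021, 0.837]
ft_force: [0.3, 0.0, 0.0]
width: 0.0856
```

Run:
```python
from h import *
s,M=show()
im,c=cam('wrist'); i=im[:,:,::-1].copy()
S,_=cam('side')
cv2.imwrite('pics/w8.png',np.hstack([cv2.resize(i,(400,300)),cv2.resize(S[170:320,220:420,::-1],(400,300),interpolation=cv2.INTER_CUBIC)]))
```

```text
t 19.75 q [-0.9351 -0.1943  2.0726  0.4418  1.0968 -2.5037] p [ 0.4592 -0.2698  0.2202] F [0.2862 0.0134 0.0011] w 0.08555352716468224
[[ 0.4199  0.141   0.8966]
 [ 0.0717  0.9796 -0.1877]
 [-0.9047  0.1431  0.4012]]
```

View pics/w8.png

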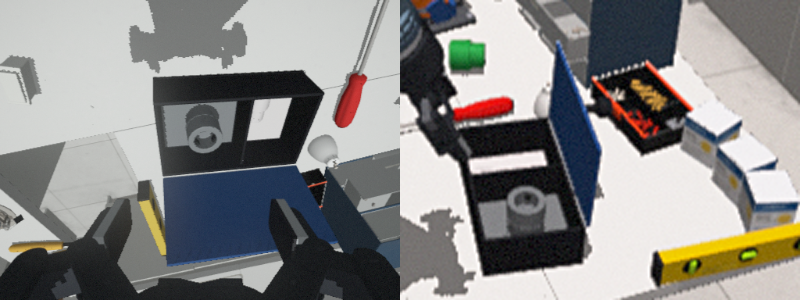

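The grey one stands in the wide compartment (wrist crop, (205,130)). That was my 12th picture, so the lid goes by numbers alone. I'll close the fingers, go over the lid's top edge and sweep it shut along its arc, clear of the knob at case y = +45 mm.

```bash
cat > arc.py <<'E'
from h import *
Y=.045
def P(f,r=.115):
    f=np.radians(f); d=.0085+.0095*np.sin(f)
    return case(.065-r*np.cos(f)+d*np.sin(f),Y,.0665+r*np.sin(f)+d*np.cos(f))
E
python3 - <<'E'
from arc import *
s,M=show()
for p in (case(-.06,-.03,.30),case(.0,Y,.30),case(.13,Y,.30),case(.125,Y,.17)): print(p,rel(p,s))
E
```

```text
t 19.85 q [-0.9336 -0.1889  2.0765  0.4418  1.0957 -2.5039] p [ 0.4584 -0.2676  0.2153] F [ 0.8225 -0.4639 -1.8299] w 0.08532318255118594
[[ 0.4152  0.1405  0.8988]
 [ 0.0782  0.9788 -0.1891]
 [-0.9064  0.1488  0.3954]]
[ 0.4871 -0.2287  0.3   ] [-0.0618  0.0547  0.0519]
[ 0.5592 -0.1653  0.3   ] [-0.0269  0.127   0.1047]
[ 0.6873 -0.1879  0.3   ] [0.0245 0.1228 0.2241]
[ 0.6824 -0.187   0.17  ] [0.1403 0.1036 0.1681]
```

Request:
arm_command --pt "-0.04 0.03 0.03 0 0.5" --pt "-0.06 0.055 0.05 0 1" --pt "-0.045 0.09 0.08 -0.1 1" --pt "-0.027 0.127 0.105 -0.2 1" --pt "-0.01 0.126 0.145 -0.2 1" --pt "0.01 0.124 0.19 -0.2 1" --pt "0.025 0.123 0.224 -0.2 1" --pt "0.025 0.123 0.224 -0.2 1" --pt "0.025 0.123 0.224 -0.2 1" --pt "0.025 0.123 0.224 -0.2 1"

```text
t: 20.85
position: [0.6866, -0.1867, 0.2973]
tcp_rot: [0.018, 0.541, 0.036, 0.84]
ft_force: [-1.5, -0.3, 0.5]
width: -0.0
```

Run:
```python
from arc import *
s,M=show()
print(rel(case(.125,Y,.17),s))
d=np.array(s['position'])-CC; print('case xyz',cx_@d,cy_@d,d[2])
```

```text
t 20.85 q [-0.5256  0.1381  1.6024  0.3181  1.0873 -2.2268] p [ 0.6866 -0.1867  0.2973] F [-1.5088 -0.2932  0.5314] w -1.7887475375570224e-05
[[ 0.4124 -0.0414  0.9101]
 [ 0.0809  0.9967  0.0087]
 [-0.9074  0.07    0.4144]]
[ 0.1138 -0.009  -0.0566]
case xyz 0.12919969648663387 0.0460345937896756 0.29732583966043935
```

Request:
arm_command --pt "0.03 -0.002 -0.014 0 1" --pt "0.06 -0.004 -0.028 0 1" --pt "0.09 -0.007 -0.042 0 1" --pt "0.114 -0.009 -0.057 0 1" --pt "0.114 -0.009 -0.057 0 1"

```text
t: 21.35
position: [0.6793, -0.1861, 0.1656]
tcp_rot: [0.02, 0.543, 0.037, 0.838]
ft_force: [-0.6, -0.1, -0.2]
width: 0.0002
```

Run:
```python
from arc import *
s,M=show()
for f in (95,85,75,65,55,45,35,25,18,12,8,4,0): print(f,rel(P(f),s).round(3))
```

```text
t 21.35 q [-0.5306  0.2506  1.722   0.3701  0.877  -2.3223] p [ 0.6793 -0.1861  0.1656] F [-0.608  -0.1258 -0.1859] w 0.00023637348677934977
[[ 0.4066 -0.0403  0.9127]
 [ 0.0838  0.9965  0.0066]
 [-0.9098  0.0738  0.4085]]
95 [-0.024  0.007 -0.02 ]
85 [-0.034  0.011 -0.037]
75 [-0.042  0.016 -0.056]
65 [-0.046  0.02  -0.076]
55 [-0.046  0.023 -0.097]
45 [-0.043  0.026 -0.117]
35 [-0.036  0.028 -0.137]
25 [-0.025  0.03  -0.156]
18 [-0.015  0.03  -0.168]
12 [-0.005  0.03  -0.177]
8 [ 0.001  0.03  -0.182]
4 [ 0.009  0.03  -0.187]
0 [ 0.016  0.03  -0.191]
```

Request:
arm_command --pt "-0.012 0.004 -0.01 0 1" --pt "-0.024 0.007 -0.02 0 1" --pt "-0.034 0.011 -0.037 0 1" --pt "-0.042 0.016 -0.056 0 1" --pt "-0.046 0.02 -0.076 0 1" --pt "-0.046 0.023 -0.097 0 1" --pt "-0.043 0.026 -0.117 0 1" --pt "-0.036 0.028 -0.137 0 1" --pt "-0.025 0.03 -0.156 0 1" --pt "-0.015 0.03 -0.168 0 1" --pt "-0.015 0.03 -0.168 0 1"

```text
t: 22.45
position: [0.5218, -0.1599, 0.1159]
tcp_rot: [0.019, 0.541, 0.036, 0.84]
ft_force: [0.2, -0.7, 0.6]
width: -0.0001
```

Run:
```python
from arc import *
s,M=show()
for f in (12,8,4,0): print(f,rel(P(f),s).round(3))
im,c=cam('side'); S=manip.camera_info('side')
h=cv2.cvtColor(im,cv2.COLOR_RGB2HSV); m=cv2.inRange(h,(108,120,40),(125,255,200))[190:330,235:345]; print('blue px',(m>0).sum())
ys,xs=np.nonzero(m); print(xs.min()+235,xs.max()+235,ys.min()+190,ys.max()+190)
print('lid if 18deg',[tuple(np.round(proj(c,case(.065-.13*np.cos(.314),y,.0665+.13*np.sin(.314))),0)) for y in(-.108,.108)])
```

```text
t 22.45 q [-0.659  -0.0379  2.1427  0.4594  0.7951 -2.5402] p [ 0.5218 -0.1599  0.1159] F [ 0.1955 -0.6995  0.6189] w -0.0001147054145378436
[[ 0.4129 -0.0406  0.9099]
 [ 0.0807  0.9967  0.0078]
 [-0.9072  0.0702  0.4148]]
12 [ 0.011  0.002 -0.013]
8 [ 0.018  0.002 -0.018]
4 [ 0.025  0.001 -0.023]
0 [ 0.032  0.001 -0.028]
blue px 2118
254 343 192 283
lid if 18deg [(np.float64(263.0), np.float64(280.0)), (np.float64(251.0), np.float64(222.0))]
```

Request:
arm_command --pt "0.006 0.002 -0.007 -0.05 1" --pt "0.011 0.002 -0.013 -0.1 1" --pt "0.018 0.002 -0.018 -0.15 1" --pt "0.025 0.001 -0.023 -0.15 1" --pt "0.029 0.001 -0.026 -0.15 1" --pt "0.032 0.001 -0.028 -0.15 1" --pt "0.032 0.001 -0.028 -0.15 1"

```text
t: 23.2
position: [0.5126, -0.1548, 0.0779]
tcp_rot: [-0.045, 0.538, 0.074, 0.838]
ft_force: [-0.4, 0.0, -0.2]
width: -0.0002
```

Run:
```python
from arc import *
s,M=show()
d=np.array(s['position'])-CC; print('case xyz',cx_@d,cy_@d,d[2])
for z in (.078,.074,.07): print(z, rel(case(-.05,Y,z),s).round(4))
```

```text
t 23.2 q [-0.6598  0.0119  2.1788  0.494   0.7176 -2.7408] p [ 0.5126 -0.1548  0.0779] F [-0.4396  0.0052 -0.2402] w -0.00022905159806486104
[[ 0.4098 -0.1727  0.8957]
 [ 0.0767  0.985   0.1548]
 [-0.9089  0.0052  0.4169]]
case xyz -0.04777455796415797 0.047213185110767754 0.07788602381855221
0.078 [-0.0013 -0.0013 -0.0026]
0.074 [ 0.0023 -0.0013 -0.0042]
0.07 [ 0.006  -0.0013 -0.0059]
```

Request:
arm_command --pt "-0.002 0 0 0.12 1" --pt "0 -0.001 -0.003 0.25 1" --pt "0.003 -0.001 -0.005 0.3 1" --pt "0.006 -0.001 -0.006 0.3 1" --pt "0.008 -0.001 -0.007 0.3 1" --pt "0.01 -0.001 -0.008 0.3 1"

```text
t: 23.8
position: [0.5117, -0.1574, 0.0732]
tcp_rot: [0.079, 0.542, -0.004, 0.836]
ft_force: [-64.5, 11.6, 92.3]
width: -0.0001
```

Run:
```python
from arc import *
s,M=show()
d=np.array(s['position'])-CC; print('case xyz',cx_@d,cy_@d,d[2])
```

```text
t 23.8 q [-0.6682  0.023   2.1795  0.5086  0.7123 -2.4698] p [ 0.5117 -0.1574  0.0732] F [-64.5165  11.6312  92.3351] w -0.00010962584702172158
[[ 0.412   0.092   0.9065]
 [ 0.0802  0.9874 -0.1367]
 [-0.9076  0.1291  0.3994]]
case xyz -0.048157206336709744 0.044538301869735036 0.07317926940239161
```

The lid is pressed hard down (about 113 N), so it is shut. Backing off straight away.

Request:
arm_command --pt "-0.01 0 0 0 1" --pt "-0.04 0 0 0 1" --pt "-0.08 0 0 0 1" --pt "-0.12 0 0 0 1" --pt "-0.15 0 0 0 1" --pt "-0.15 0 0 0 1"

```text
t: 24.4
position: [0.4493, -0.17, 0.2072]
tcp_rot: [0.079, 0.54, -0.009, 0.838]
ft_force: [1.3, -0.6, -0.5]
width: 0.0
```

Run:
```python
from arc import *
s,M=show()
im,c=cam('side'); im2,c2=cam('scene')
for n,I,k in(('side',im,c),('scene',im2,c2)):
    h=cv2.cvtColor(I,cv2.COLOR_RGB2HSV); m=cv2.inRange(h,(105,100,30),(128,255,220))
    cs,_=cv2.findContours(m,cv2.RETR_EXTERNAL,cv2.CHAIN_APPROX_NONE)
    for q in sorted(cs,key=cv2.contourArea)[-3:]:
        print(n,cv2.contourArea(q),cv2.boundingRect(q),cv2.boxPoints(cv2.minAreaRect(q)).round().tolist())
    for f in(0,.06,.15):
        print(' pred',f,[tuple(np.round(proj(k,case(.065-r*np.cos(f)+.006*np.sin(f),y,.0665+r*np.sin(f)+.006*np.cos(f))),1)) for r,y in((.13,-.108),(.13,.108),(0,.108),(0,-.108))])
```

```text
t 24.4 q [-0.792  -0.3671  2.231   0.4086  1.0533 -2.3996] p [ 0.4493 -0.17    0.2072] F [ 1.3132 -0.5973 -0.5292] w 1.64698389024612e-05
[[ 0.4166  0.1002  0.9036]
 [ 0.0694  0.9875 -0.1415]
 [-0.9064  0.1217  0.4044]]
side 109.5 (233, 168, 16, 14) [[232.0, 173.0], [244.0, 166.0], [250.0, 175.0], [238.0, 183.0]]
side 1676.5 (286, 124, 76, 80) [[284.0, 134.0], [314.0, 106.0], [380.0, 178.0], [350.0, 205.0]]
side 2828.5 (249, 227, 64, 64) [[247.0, 231.0], [298.0, 220.0], [312.0, 283.0], [261.0, 295.0]]
 pred 0 [(np.float64(260.1), np.float64(289.6)), (np.float64(248.5), np.float64(231.8)), (np.float64(294.2), np.float64(227.1)), (np.float64(312.4), np.float64(283.6))]
 pred 0.06 [(np.float64(260.3), np.float64(287.4)), (np.float64(248.7), np.float64(229.7)), (np.float64(294.4), np.float64(227.1)), (np.float64(312.6), np.float64(283.6))]
 pred 0.15 [(np.float64(261.0), np.float64(284.0)), (np.float64(249.2), np.float64(226.5)), (np.float64(294.5), np.float64(227.1)), (np.float64(312.8), np.float64(283.6))]
scene 89.0 (431, 210, 36, 21) [[431.0, 213.0], [434.0, 208.0], [467.0, 226.0], [465.0, 232.0]]
scene 130.0 (208, 169, 13, 17) [[206.0, 180.0], [215.0, 168.0], [224.0, 174.0], [215.0, 187.0]]
scene 4899.5 (294, 224, 122, 87) [[292.0, 242.0], [326.0, 200.0], [416.0, 274.0], [382.0, 316.0]]
 pred 0 [(np.float64(376.5), np.float64(309.5)), (np.float64(293.1), np.float64(238.8)), (np.float64(334.2), np.float64(214.8)), (np.float64(417.8), np.float64(274.1))]
 pred 0.06 [(np.float64(377.8), np.float64(306.7)), (np.float64(293.6), np.float64(236.1)), (np.float64(334.3), np.float64(214.8)), (np.float64(417.9), np.float64(274.0))]
 pred 0.15 [(np.float64(380.0), np.float64(302.2)), (np.float64(294.7), np.float64(231.8)), (np.float64(334.5), np.float64(214.7)), (np.float64(418.0), np.float64(273.9))]
```

The lid's lower edge matches angle 0 in both views: side row 290 against 289.6 predicted, scene row 310 against 309.5. Handing in.

```bash
python3 -c "
from bench import manip
print(manip.sign_off())"
```

```text
the job is handed in; nothing more can be done
None
```

The job is done and handed in at about 24.5 s. The white reducer is in the narrow compartment, the grey one is in the wide one, and the blue lid is shut.

**Tilting the tool:** The move rows cannot tilt the tool, and a vertical gripper would have hit the lamp. I pushed against the edge of the arm's reach in short calls, which leaned the tool 25° along the stack axis.

**Checks:**
- **White:** after it was placed, the picture showed it lying in the narrow compartment. The grey one was still seated in the orange one in the picture taken right after the white came out.
- **Grey:** it was last seen standing in the wide compartment. I took no picture inside the case after the lid came down.
- **Lid:** its outline matched angle 0 to within about 1 pixel in both fixed cameras; 0.06 rad would differ by 2 to 3 pixels. The arm was well clear of it at sign-off, with about 1 N on the wrist, which is noise level.
- **Screwdriver, bulb and tape:** I did not re-measure them at the end, but no move went near them.

**Two close calls:**
- The last press on the lid reached about 113 N at the wrist; the limit is 120 N.
- One yaw in the wrong direction took the last joint to its range limit (-2.7408 against -2.74) before I turned it back. If that range is enforced exactly, it could count as a failure.

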